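# Put the press dies back on their rail in order of size

## Task

Tidy the four loose blue press dies onto the die rail in order of size, one on each post, starting with the smallest at the end whose plate has the small white inlay and ending with the largest at the end with the large inlay. Leave every die dished face up, pushed over its post and sitting flat on the bar, and leave the loupe and the brown oil bottle that stand among them upright where they are.

Things in the scene. Friction and masses are not known exactly. Their poses are not given: they have to be found in the camera images.
- die_24: smallest of four blue nylon press dies: flat round disc 24 mm across, 18 mm high, upper face dished 3 mm deep round a brass-bushed bore of 14 mm right through; starts flat on the bare wood at the bench's front edge, dished face up. Origin: centre of its underside, z up along the bore. 15 to 70 g; take it by its outside
- die_34: second smallest of four blue nylon press dies: flat round disc 34 mm across, 18 mm high, upper face dished 3 mm deep round a brass-bushed bore of 14 mm right through; starts flat on the bare wood at the bench's front edge, dished face up. Origin: centre of its underside, z up along the bore. 15 to 70 g; take it by its outside
- die_45: second largest of four blue nylon press dies: flat round disc 45 mm across, 18 mm high, upper face dished 3 mm deep round a brass-bushed bore of 14 mm right through; starts flat on the bare wood at the bench's front edge, dished face up. Origin: centre of its underside, z up along the bore. 15 to 70 g; take it by its outside
- die_56: largest of four blue nylon press dies: flat round disc 56 mm across, 18 mm high, upper face dished 3 mm deep round a brass-bushed bore of 14 mm right through; starts flat on the bare wood at the bench's front edge, dished face up. Origin: centre of its underside, z up along the bore. 15 to 70 g; take it by its outside
- die_rail: fixed wooden bar on the 2 mm bench mat, 34 mm wide (x), 232 long (y), 16 high; four steel posts on its centre line at y = -87, -29, 29, 87 mm, 9 mm thick, straight for 8 mm above the bar, then tapering to a 2 mm point at 16 mm. Any die fits any post with 2.5 mm play all round and self-centres if lowered within 5 mm of the axis. Origin: centre of the bar's underside
- small_end: black end plate, 44 x 28 x 16 mm, screwed to one end of the die rail, marked on top with a small white round inlay (8 mm across) between two screws: the end for the smallest die. It may be at either end of the rail. Origin: centre of its underside, 43 mm beyond the outermost post
- large_end: black end plate, 44 x 28 x 16 mm, screwed to one end of the die rail, marked on top with a large white round inlay (22 mm across) between two screws: the end for the largest die. It may be at either end of the rail. Origin: centre of its underside, 43 mm beyond the outermost post
- loupe: black eye loupe standing on its wide rim, loose, 37 mm across, 30 mm high; to be left where it is. Origin: centre of its underside
- oil_bottle: small brown glass oil bottle with black cap, loose, upright, 22 mm across, 52 mm high; to be left where it is. Origin: centre of its underside

How it is judged:
At the end, for the whole second after the job is handed in: From the small-inlay end the posts carry the 24, 34, 45 and 56 mm dies in that order, each with its underside within 3 mm of the bar's top, centre within 5 mm of the post's along and across the bar, dished face up (tilt under 0.12 rad), at rest (under 0.02 m/s) and released (((y of small_end in the frame of die_rail above 0 m and (y of die_24 in the frame of die_rail between 0.082 and 0.092 m and x of die_24 in the frame of die_rail between -0.005 and 0.005 m and z of die_24 in the frame of die_rail between 0.013 and 0.019 m and angle between die_24's own z axis and vertical below 0.12 rad) and (y of die_34 in the frame of die_rail between 0.024 and 0.034 m and x of die_34 in the frame of die_rail between -0.005 and 0.005 m and z of die_34 in the frame of die_rail between 0.013 and 0.019 m and angle between die_34's own z axis and vertical below 0.12 rad) and (y of die_45 in the frame of die_rail between -0.034 and -0.024 m and x of die_45 in the frame of die_rail between -0.005 and 0.005 m and z of die_45 in the frame of die_rail between 0.013 and 0.019 m and angle between die_45's own z axis and vertical below 0.12 rad) and (y of die_56 in the frame of die_rail between -0.092 and -0.082 m and x of die_56 in the frame of die_rail between -0.005 and 0.005 m and z of die_56 in the frame of die_rail between 0.013 and 0.019 m and angle between die_56's own z axis and vertical below 0.12 rad)) or (y of small_end in the frame of die_rail below 0 m and (y of die_24 in the frame of die_rail between -0.092 and -0.082 m and x of die_24 in the frame of die_rail between -0.005 and 0.005 m and z of die_24 in the frame of die_rail between 0.013 and 0.019 m and angle between die_24's own z axis and vertical below 0.12 rad) and (y of die_34 in the frame of die_rail between -0.034 and -0.024 m and x of die_34 in the frame of die_rail between -0.005 and 0.005 m and z of die_34 in the frame of die_rail between 0.013 and 0.019 m and angle between die_34's own z axis and vertical below 0.12 rad) and (y of die_45 in the frame of die_rail between 0.024 and 0.034 m and x of die_45 in the frame of die_rail between -0.005 and 0.005 m and z of die_45 in the frame of die_rail between 0.013 and 0.019 m and angle between die_45's own z axis and vertical below 0.12 rad) and (y of die_56 in the frame of die_rail between 0.082 and 0.092 m and x of die_56 in the frame of die_rail between -0.005 and 0.005 m and z of die_56 in the frame of die_rail between 0.013 and 0.019 m and angle between die_56's own z axis and vertical below 0.12 rad))) and linear speed of each of die_24, die_34, die_45, die_56 below 0.02 m/s); the robot touches nothing.
It fails at once if the loupe is shifted more than 20 mm or tipped (distance of loupe from where it was at the start of the episode above 0.02 m or angle between loupe's own z axis and vertical above 0.3 rad).
It fails at once if the oil bottle is shifted more than 20 mm or tipped (distance of oil_bottle from where it was at the start of the episode above 0.02 m or angle between oil_bottle's own z axis and vertical above 0.3 rad).
It also fails if it takes over 88 s, if anything falls off the work surface, if the arm or the gripper's body presses on something with over 40 N, if the wrist force passes 120 N, or if a joint passes its speed limit or range.

## Robot

A 6-joint arm with a two-finger parallel gripper is mounted at the origin on a cart in front of the work surface, level with it; the furniture and walls round the work are solid. World frame = base frame: x ahead of the robot, y to its left, z up, the work surface at z = 0. Lengths are in m, angles in rad, forces in N, time in s.
With the tool pointing down it reaches from about 0.375 to 0.9 m from the base axis. Payload 3.1 kg.
Tool frame: the origin (TCP) lies between the finger pads; the fingertips stand robot.finger_overhang ahead of it and the grasp point (between the pads) lies 3 mm ahead of it (robot.finger_overhang is the distance from the TCP to the fingertips, in m); z points along the fingers, y is the line along which they close (so a half turn about z gives the same grasp; the last joint's range is limited). The gripper opens to 87 mm and grips with 3 to 60 N. Pads are 19 mm wide; open, the fingers measure 117 mm over their backs; the gripper's body (75 mm by 190 mm) begins 51 mm behind the grasp point.
Start: joints at [-1.399, 0.527, 1.433, -0, 1.181, -0.178], TCP at [0.214, -0.587, 0.214] pointing down, gripper open.
Joint ranges: [-3.08, 3.08], [-0.75, 2.2], [0.22, 2.44], [-1.43, 4.57], [0, 2.65], [-2.85, 2.85]. Speed limits (rad/s): [2.79, 2.79, 3.14, 3.14, 3.14, 3.14].

## Interface

Orientations are given as a unit quaternion [x, y, z, w].
In Python, from rig import get_obs, vision, hand_in, nets, robot gives the robot as it stands.
- The arm moves only by the tool apply_moves, never from a script. Its argument "series" is a list of rows, each an object with "offset": the shift along the world's x, y, z in cm, a list of three; "rot": the turn, a rotation vector about the world's x, y, z in degrees, a list of three. A call has 1 to 20 rows; each row is the pose to reach, as a shift and turn from the pose commanded when the call began; what a row does not reach only later rows make up. A row lasts 1/10 s, in which the tool goes at most 50 mm and 8.59 degrees, less where a joint would pass 70% of its speed; a pose out of reach is approached as far as the arm can. A call with a gripper value outside its range is refused whole. "hand" is the opening, from 0 (shut) to 1 (fully open), set as the call begins (left out, the last holds). The fingers move at their own pace and stop on an object; "newtons" is the grip in N (left out, the last holds). Time passes only in rows, so rows that repeat a pose let the fingers close. It gives the time, the measured TCP pose, the force, the opening and the grip force at its end, in the units of the state.
- get_obs(): the state, without advancing time (a new reading comes with each control period).
- vision.camera(name): name is "side" or "top" or "wrist"; returns the picture (480x640x3 uint8, red, green, blue); there is no depth.
- vision.calibration(name): a dict with "K" (3x3 intrinsics, pixels), "R" (3x3) and "t" (3): a world point X has camera coordinates R X + t. Camera axes: x right, y down, z forward; pixel columns grow to the right and rows downward; lengths in m; the calibration is good to about 2 mm. A picture is of the moment at which its call begins: read the wrist's pose just before it. calibration takes no time and is no camera call; for the wrist camera it gives the pose at the moment of the call.
- hand_in(): hands the job in; it is judged then, once.
Trained networks look in the newest picture that a camera, given by its name, has taken for a name from the list of things; names that differ only in an ending like _2 or _b are one class to them, and where a whole thing is asked for, a point or a joint stands for the part that bears it (a point fixed in the world has none). Each returns a list of dicts, best first, with "conf" (0 to 1); they miss things now and then, are a little off and sometimes report something else, mostly with a low value. They report only what shows in the picture. A call takes as long as a camera call.
- nets.search_frame(camera, query): "centre" ([x, y, z] in m, in world coordinates, good to about 4 mm: the middle of the surface that is visible of it).
- nets.spot_point(camera, query): "centre" ([x, y, z] in m, in world coordinates, good to about 4 mm: a listed point, or the origin of a listed thing).
The state is a dict: "time": time; "q": joint angles; "joint_velocities": joint speeds; "joint_torque": joint torques, N m; "position": TCP position; "tool_rot": TCP orientation; "ft_force": force on the tool from outside, world axes, zero at the start; "moment": the same for the moment, N m; "grip_width": finger opening in m; "grip_force": force on a finger pad.
Only numpy, scipy, OpenCV 4.12 (cv2) and the standard library are available. Lean on these libraries where they do the work, as an engineer would, in place of code of your own. Each camera call takes 0.05 s, during which the arm holds its last target. There are 200 camera calls.

## Working session

There is one attempt and no reset: what is moved stays moved. The work goes in short steps, Python scripts to look and compute and a tool call to move; the robot and the scene stay as the last step left them, time stands still between calls to the robot, and variables do not carry over. Pictures are saved under pics/ and viewed, at most 14 in all, crops included, and the job is handed in when it is done.

Besides the shell and the picture viewer there is one more tool, called by a JSON object that holds its "op" and its "data". apply_moves: Moves the arm, as the interface text tells. Its arguments: {"type":"object","properties":{"series":{"type":"array"},"hand":{"type":"number"},"newtons":{"type":"number"}},"required":["series"]}

```bash
mkdir -p pics
python3 - <<'E'
from rig import get_obs, vision, nets, robot
import cv2
o=get_obs(); print(o['time'],o['position'],o['tool_rot'],o['grip_width'],robot.finger_overhang)
for c in ['top','side']:
    im=vision.camera(c); cv2.imwrite(f'pics/{c}0.png',im[:,:,::-1])
    for n in ['die_24','die_34','die_45','die_56','die_rail','small_end','large_end','loupe','oil_bottle']:
        print(c,n,[(r['centre'],round(r['conf'],2)) for r in nets.spot_point(c,n)[:2]])
print(get_obs()['time'])
E
```

```text
0.0 [ 0.21405471 -0.58640874  0.21299457] [ 9.84746972e-01  1.73989343e-01 -2.12157247e-06 -1.05376897e-03] 0.087300283022154 0.022
top die_24 [([0.4847, -0.2311, 0.0004], 0.79), ([0.4731, 0.0323, -0.0034], 0.63)]
top die_34 [([0.4847, -0.2311, 0.0004], 0.79), ([0.4731, 0.0323, -0.0034], 0.63)]
top die_45 [([0.4847, -0.2311, 0.0004], 0.79), ([0.4731, 0.0323, -0.0034], 0.63)]
top die_56 [([0.4847, -0.2311, 0.0004], 0.79), ([0.4731, 0.0323, -0.0034], 0.63)]
top die_rail [([0.6236, -0.0861, 0.0026], 0.97)]
top small_end [([0.602, 0.0394, 0.0035], 0.69)]
top large_end [([0.6479, -0.2156, 0.0051], 0.48)]
top loupe [([0.459, -0.1073, 0.001], 0.48), ([0.6479, -0.2141, 0.0043], 0.46)]
top oil_bottle [([0.4433, -0.3596, -0.0002], 0.67)]
side die_24 [([0.4369, 0.153, 0.0023], 0.96), ([0.4786, 0.2799, 0.004], 0.64)]
side die_34 [([0.4369, 0.153, 0.0023], 0.96), ([0.4786, 0.2799, 0.004], 0.64)]
side die_45 [([0.4369, 0.153, 0.0023], 0.96), ([0.4786, 0.2799, 0.004], 0.64)]
side die_56 [([0.4369, 0.153, 0.0023], 0.96), ([0.4786, 0.2799, 0.004], 0.64)]
side die_rail [([0.5968, 0.0406, 0.0005], 0.73)]
side small_end [([0.5963, 0.0417, 0.0052], 0.55)]
side large_end [([0.6445, -0.2153, 0.0006], 0.67)]
side loupe [([0.4531, -0.1083, 0.0019], 0.87)]
side oil_bottle [([0.4415, -0.3615, 0.0046], 0.85)]
1.0
```

View pics/top0.png

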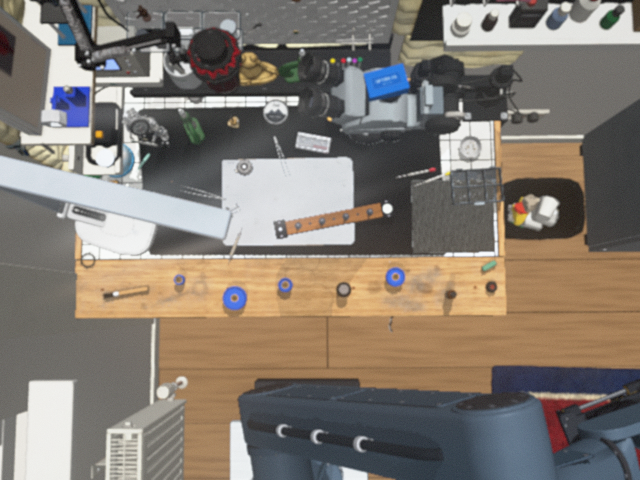

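View pics/side0.png

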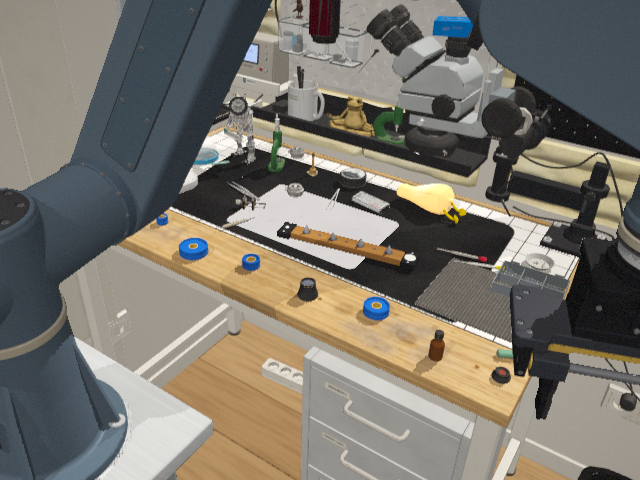

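The top view shows, from left to right, the 24 (180,280), 56 (234,298), 34 (285,285), loupe (343,289), 45 (395,277) and bottle (450,295). The rail runs from (280,229), the small-inlay end, to (387,208), the large-inlay end. So the small end is at +y. Next I'll measure these precisely.

```bash
cat > h.py <<'E'
import numpy as np, cv2
from scipy.optimize import fsolve
from rig import get_obs, vision, nets, robot
def proj(cal,X):
    p=(cal['R']@np.atleast_2d(X).T).T+cal['t']; p=p@np.array(cal['K']).T; return p[:,:2]/p[:,2:]
def cam(c):
    cal={k:np.array(v) for k,v in vision.calibration(c).items()}; return cal,vision.camera(c)
def ray(cal,uv,z):
    d=cal['R'].T@np.linalg.solve(cal['K'],[*uv,1]); C=-cal['R'].T@cal['t']; return C+d*(z-C[2])/d[2]
def hullc(cal,xy,D,z0,h=.018):
    a=np.linspace(0,2*np.pi,60); P=np.vstack([np.c_[xy[0]+D/2*np.cos(a),xy[1]+D/2*np.sin(a),0*a+z] for z in(z0,z0+h)])
    H=cv2.convexHull(proj(cal,P).astype(np.float32)); m=cv2.moments(H*16); return np.array([m['m10'],m['m01']])/m['m00']/16,m['m00']/256
def blobs(im,minA=12):
    h=cv2.cvtColor(im,cv2.COLOR_RGB2HSV); m=cv2.inRange(h,(108,140,50),(128,255,255))
    out=[]
    for c in cv2.findContours(m,cv2.RETR_EXTERNAL,cv2.CHAIN_APPROX_NONE)[0]:
        f=np.zeros(m.shape,np.uint8); cv2.drawContours(f,[c],-1,255,-1); q=cv2.moments(f,True)
        if q['m00']>minA: out.append((np.array([q['m10'],q['m01']])/q['m00'],q['m00']))
    return out
def dies(cal,im,z0=0,minA=12):
    for uv,A in blobs(im,minA):
        x0=ray(cal,uv,z0+.009)[:2]
        if not(.35<x0[0]<.8 and abs(x0[1])<.6): continue
        D=min((.024,.034,.045,.056),key=lambda D:abs(np.log(hullc(cal,x0,D,z0)[1]/A)))
        s=fsolve(lambda p:hullc(cal,p,D,z0)[0]-uv,x0,epsfcn=1e-6)
        print('die',D,s.round(4),'A',A,round(hullc(cal,s,D,z0)[1]),uv.round(1))
E
python3 - <<'E'
from h import *
for c in ['top','side']:
    cal,im=cam(c); print(c); dies(cal,im)
    if c=='top':
        x=im[185:255,260:410]; cv2.imwrite('pics/rail.png',cv2.resize(x,None,fx=5,fy=5,interpolation=cv2.INTER_CUBIC)[:,:,::-1])
E
```

```text
top
die 0.045 [0.4367 0.1483] A 365.0 306 [234.4 298. ]
die 0.024 [0.4577 0.0293] A 16.0 86 [284.7 288.8]
die 0.034 [ 0.4847 -0.2323] A 228.0 175 [395.  276.6]
side
die 0.024 [ 0.4633 -0.2497] A 18.0 224 [380.2 317.8]
die 0.024 [ 0.4707 -0.2437] A 15.0 220 [379.2 314.2]
die 0.024 [ 0.4624 -0.2256] A 38.0 219 [367.4 312.8]
die 0.024 [0.455 0.022] A 78.0 175 [250.3 265.6]
die 0.024 [0.4092 0.1543] A 17.0 168 [181.6 253.5]
die 0.024 [0.434  0.1259] A 46.0 166 [201.5 252.6]
die 0.024 [0.4761 0.2703] A 30.0 141 [164.1 221.1]h.py:25: RuntimeWarning: The iteration is not making good progress, as measured by the 
 improvement from the last ten iterations.
  s=fsolve(lambda p:hullc(cal,p,D,z0)[0]-uv,x0,epsfcn=1e-6)
```

{"op": "apply_moves", "data": {"series": [{"offset":[2,4,0],"rot":[0,0,8]},{"offset":[4,8,0],"rot":[0,0,16]},{"offset":[7,12,0],"rot":[0,0,24]},{"offset":[10,16,0],"rot":[0,0,32]},{"offset":[13,20,0],"rot":[0,0,40]},{"offset":[16,24,0],"rot":[0,0,48]},{"offset":[20,28,2],"rot":[0,0,56]},{"offset":[24,32,4],"rot":[0,0,64]},{"offset":[27,36,6],"rot":[0,0,72]},{"offset":[29,40,8],"rot":[0,0,80]},{"offset":[30,44,8],"rot":[0,0,80]},{"offset":[31,48,8],"rot":[0,0,80]},{"offset":[31,50,8],"rot":[0,0,80]},{"offset":[31,50,8],"rot":[0,0,80]},{"offset":[31,50,8],"rot":[0,0,80]}]}}

```text
time: 2.6
position: [0.5243, -0.087, 0.2941]
tool_rot: [0.642, 0.767, -0.0, 0.0]
ft_force: [0.0, 0.2, -0.8]
grip_width: 0.0871
grip_force: 0.0
```

```bash
sed -i 's/(108,140,50),(128,255,255))/(100,110,30),(132,255,255)); m=cv2.morphologyEx(m,cv2.MORPH_CLOSE,np.ones((3,3)))/' h.py
python3 - <<'E'
from h import *
for c in ['wrist','top','side']:
    cal,im=cam(c); print(c); dies(cal,im,minA=30 if c!='wrist' else 100)
    if c=='wrist': cv2.imwrite('pics/w1.png',im[:,:,::-1])
E
```

```text
wrist
die 0.024 [ 0.3788 -0.4167] A 180.0 298 [192.3 388.6]
die 0.045 [ 0.4837 -0.2322] A 797.0 898 [275.9 292.1]
die 0.034 [0.4667 0.0293] A 654.0 721 [292.1  94.9]
die 0.024 [0.4423 0.1243] A 171.0 529 [283.8   2.6]
top
die 0.056 [0.4369 0.1482] A 394.0 467 [234.4 298. ]
die 0.045 [ 0.4845 -0.232 ] A 253.0 300 [394.9 276.7]
die 0.024 [0.7623 0.4034] A 49.0 104 [130.3 163.7]
side
die 0.045 [ 0.4826 -0.231 ] A 503.0 560 [376.  307.9]
die 0.034 [0.4661 0.0297] A 246.0 284 [250.9 261.5]
die 0.056 [0.4354 0.1494] A 528.0 583 [193.  248.5]
die 0.024 [0.4778 0.2781] A 91.0 140 [162.1 219.6]h.py:25: RuntimeWarning: The iteration is not making good progress, as measured by the 
 improvement from the last ten iterations.
  s=fsolve(lambda p:hullc(cal,p,D,z0)[0]-uv,x0,epsfcn=1e-6)
```

View pics/w1.png

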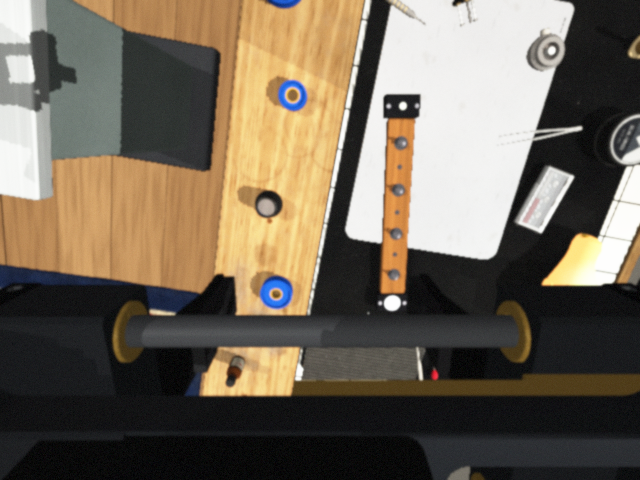

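The wrist view shows the 34 die (292,95), loupe (268,204), 45 die (276,292), small inlay (403,105), large inlay (392,303), and posts from (402,143) to (393,274).

Run:
```python
from h import *
cal,im=cam('wrist'); g=cv2.cvtColor(im,cv2.COLOR_RGB2GRAY); pts=[]
for (u,v,r) in [(403,105,8),(392,303,12)]:
    w=g[v-r:v+r+1,u-r:u+r+1]; n,l,s,c=cv2.connectedComponentsWithStats((w>140).astype(np.uint8))
    k=l[r,r]; uv=c[k]+[u-r,v-r]; X=ray(cal,uv,.018); pts.append(X); print(uv,s[k][4],X.round(4))
S,L=pts; d=S-L; print('len',np.linalg.norm(d),'yaw',np.degrees(np.arctan2(-d[0],d[1])),'c',(S+L)/2)
h=cv2.cvtColor(im,cv2.COLOR_RGB2HSV); m=cv2.inRange(h,(5,130,80),(20,255,255)); m[:,:370]=0;m[:,430:]=0;m[:110]=0;m[:,:][300:]=0
c=max(cv2.findContours(m,0,2)[0],key=cv2.contourArea); P=np.array([ray(cal,p[0],.018)[:2]*1000 for p in c],np.float32); print(cv2.minAreaRect(P))
for t in (-87,-29,29,87):
    e=(d/np.linalg.norm(d)); print(t,((S+L)/2+e*t/1000).round(4), [proj(cal,(S+L)/2+e*t/1000+np.array([0,0,zz])).round(1) for zz in (0,.016)])
ct,it=cam('top')
gt=cv2.cvtColor(it,cv2.COLOR_RGB2GRAY)
w=gt[202:216,380:396]; yy,xx=np.nonzero(w>150); print('top L',ray(ct,(xx.mean()+380,yy.mean()+202),.018),len(xx))
```

```text
[402.56363636 103.81818182] 55 [0.5994 0.0409 0.018 ]
[392.67111111 301.44      ] 225 [ 0.6472 -0.215   0.018 ]
len 0.260315779440997 yaw 10.572656003341912 c [ 0.62328764 -0.08709719  0.018     ]
((622.7232055664062, -86.8773193359375), (36.186317443847656, 232.33087158203125), 10.488958358764648)
-87 [ 0.6393 -0.1726  0.018 ] [array([[394.1, 272.8]]), array([[396.5, 277.3]])]
-29 [ 0.6286 -0.1156  0.018 ] [array([[396.1, 232. ]]), array([[398.7, 235.2]])]
29 [ 0.618  -0.0586  0.018 ] [array([[398.3, 188.2]]), array([[401.1, 190. ]])]
87 [ 0.6073 -0.0016  0.018 ] [array([[400.7, 141.2]]), array([[403.6, 141.3]])]
top L [ 0.64736727 -0.21518019  0.018     ] 82
```

{"op": "apply_moves", "data": {"series": [{"offset":[-1,-4,-3]},{"offset":[-2,-8,-6]},{"offset":[-4,-12,-9]},{"offset":[-4,-14.5,-13]},{"offset":[-4,-14.5,-17]},{"offset":[-4,-14.5,-19]},{"offset":[-4,-14.5,-20]},{"offset":[-4,-14.5,-20]}], "hand": 0.8, "newtons": 20}}

```text
schema error: expected keys offset, rot
```

Run:
```python
from h import *
o=get_obs(); print(o['time'],o['position'])
cal,im=cam('wrist'); dies(cal,im,minA=100); cv2.imwrite('pics/w2.png',im[:,:,::-1])
print(proj(cal,[.4838,-.232,.018]))
```

```text
2.85 [ 0.52412106 -0.08845406  0.29382304]
die 0.024 [ 0.3782 -0.4159] A 193.0 299 [192.8 388.1]
die 0.045 [ 0.4838 -0.232 ] A 802.0 900 [276.6 291.5]
die 0.034 [0.4666 0.0294] A 654.0 724 [292.   93.9]
die 0.024 [0.4422 0.1238] A 131.0 531 [283.3   2. ]
[[275.92958277 294.07764888]]
```

View pics/w2.png

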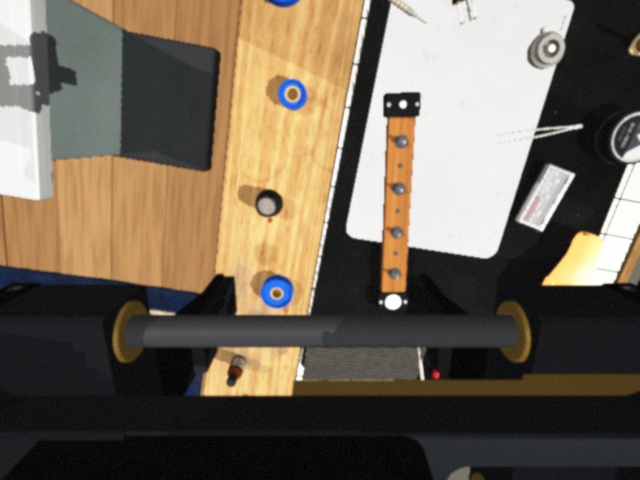

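The call was refused, so nothing moved. I'll resend it with rot in every row; the picture is the same as before.

{"op": "apply_moves", "data": {"series": [{"offset":[-1,-4,-3],"rot":[0,0,0]},{"offset":[-2,-8,-6],"rot":[0,0,0]},{"offset":[-4,-12,-9],"rot":[0,0,0]},{"offset":[-4,-14.5,-13],"rot":[0,0,0]},{"offset":[-4,-14.5,-17],"rot":[0,0,0]},{"offset":[-4,-14.5,-19],"rot":[0,0,0]},{"offset":[-4,-14.5,-20],"rot":[0,0,0]},{"offset":[-4,-14.5,-20],"rot":[0,0,0]}], "hand": 0.8, "newtons": 20}}

```text
time: 3.7
position: [0.4835, -0.2322, 0.0928]
tool_rot: [0.643, 0.766, -0.0, -0.001]
ft_force: [-0.5, -0.1, 0.5]
grip_width: 0.0696
grip_force: 0.0
```

Run:
```python
from h import *
for i in range(4):
    o=get_obs(); print(o['time'],o['position'].round(4)); cal,im=cam('wrist')
dies(cal,im,minA=100); cv2.imwrite('pics/w3.png',im[:,:,::-1])
print(proj(cal,[.4838,-.232,.018]))
```

```text
3.7 [ 0.4835 -0.2322  0.0928]
3.75 [ 0.4844 -0.2325  0.094 ]
3.8 [ 0.485  -0.2327  0.0948]
3.85 [ 0.4852 -0.2328  0.0953]
die 0.045 [ 0.4839 -0.2318] A 2814.0 2994 [321.  238.8]
[[320.84853256 241.92430928]]
```

View pics/w3.png

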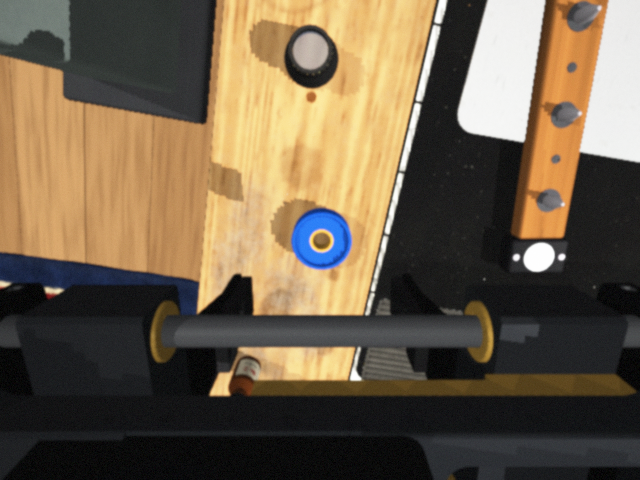

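The die (321,239) is centred between the fingers and clear of everything, so I'll descend.

{"op": "apply_moves", "data": {"series": [{"offset":[0,0,-3],"rot":[0,0,0]},{"offset":[0,0,-5.5],"rot":[0,0,0]},{"offset":[0,0,-6.8],"rot":[0,0,0]},{"offset":[0,0,-6.9],"rot":[0,0,0]},{"offset":[0,0,-6.9],"rot":[0,0,0]}]}}

```text
time: 4.4
position: [0.4848, -0.2324, 0.0256]
tool_rot: [0.642, 0.766, 0.0, 0.001]
ft_force: [1.3, -0.4, 0.7]
grip_width: 0.0698
grip_force: 0.0
```

{"op": "apply_moves", "data": {"series": [{"offset":[0,0,0],"rot":[0,0,0]},{"offset":[0,0,0],"rot":[0,0,0]},{"offset":[0,0,0],"rot":[0,0,0]},{"offset":[0,0,0],"rot":[0,0,0]},{"offset":[0,0,0],"rot":[0,0,0]},{"offset":[0,0,0],"rot":[0,0,0]}], "hand": 0.3, "newtons": 20}}

```text
time: 5.0
position: [0.4842, -0.2322, 0.025]
tool_rot: [0.643, 0.766, -0.0, 0.0]
ft_force: [-0.1, -0.2, 0.7]
grip_width: 0.0305
grip_force: 0.0
```

Run:
```python
from h import *
o=get_obs(); print(o['time'],o['position'].round(4),o['grip_width'])
cal,im=cam('wrist');dies(cal,im,minA=100);a=im
cal,im=cam('side'); dies(cal,im,minA=60); b=cv2.resize(im[250:370,280:440],(640,480),interpolation=cv2.INTER_CUBIC)
cv2.imwrite('pics/w4.png',cv2.resize(np.hstack([a,b]),(800,300))[:,:,::-1])
```

```text
5.0 [ 0.4842 -0.2322  0.025 ] 0.030497792057176933
die 0.045 [ 0.4837 -0.2316] A 4973.0 5454 [322.5 274.4]
die 0.034 [ 0.4785 -0.2339] A 382.0 364 [376.3 309.7]
die 0.034 [0.4662 0.0298] A 245.0 284 [250.8 261.5]
die 0.056 [0.4354 0.1494] A 528.0 583 [193.  248.5]
die 0.024 [0.4767 0.2772] A 85.0 140 [162. 220.]h.py:25: RuntimeWarning: The iteration is not making good progress, as measured by the 
 improvement from the last ten iterations.
  s=fsolve(lambda p:hullc(cal,p,D,z0)[0]-uv,x0,epsfcn=1e-6)
```

View pics/w4.png

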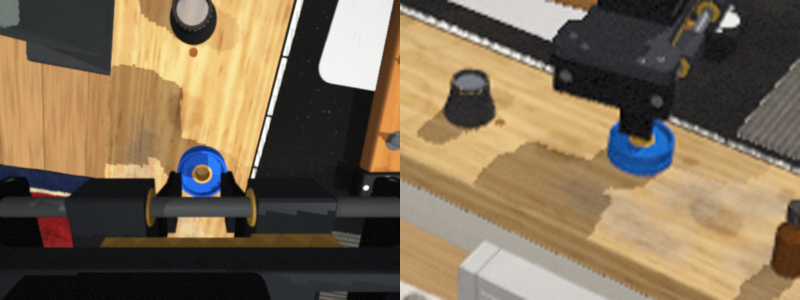

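The fingers seem to have closed above or beside the die. I'll check where the model puts the fingertips in the pictures.

Run:
```python
from h import *
from scipy.spatial.transform import Rotation as Rn
o=get_obs(); R=Rn.from_quat(o['tool_rot']).as_matrix(); p=np.array(o['position'])
im=vision.camera('side'); cal={k:np.array(v) for k,v in vision.calibration('side').items()}
print(o['grip_width'],R.round(3))
im=cv2.resize(im[270:340,330:430],(800,560),interpolation=cv2.INTER_CUBIC)
for s,col in((-1,(255,0,0)),(1,(255,255,0))):
    for z in(0,.022):
        for x in(-.0095,.0095):
            q=proj(cal,p+R@[x,s*o['grip_width']/2,z])[0]; cv2.circle(im,tuple(int(k) for k in ((q-[330,270])*8)),4,col,-1); print(s,z,x,q.round(1))
cv2.imwrite('pics/s5.png',im[:,:,::-1])
```

```text
0.027777492613815676 [[-0.174  0.985 -0.   ]
 [ 0.985  0.174  0.   ]
 [ 0.    -0.    -1.   ]]
-1 0 -0.0095 [380.5 306.4]
-1 0 0.0095 [369.8 303.3]
-1 0.022 -0.0095 [379.4 316.5]
-1 0.022 0.0095 [368.8 313.4]
1 0 -0.0095 [385.6 297.1]
1 0 0.0095 [375.1 294.2]
1 0.022 -0.0095 [384.5 307.2]
1 0.022 0.0095 [374.  304.2]
```

View pics/s5.png

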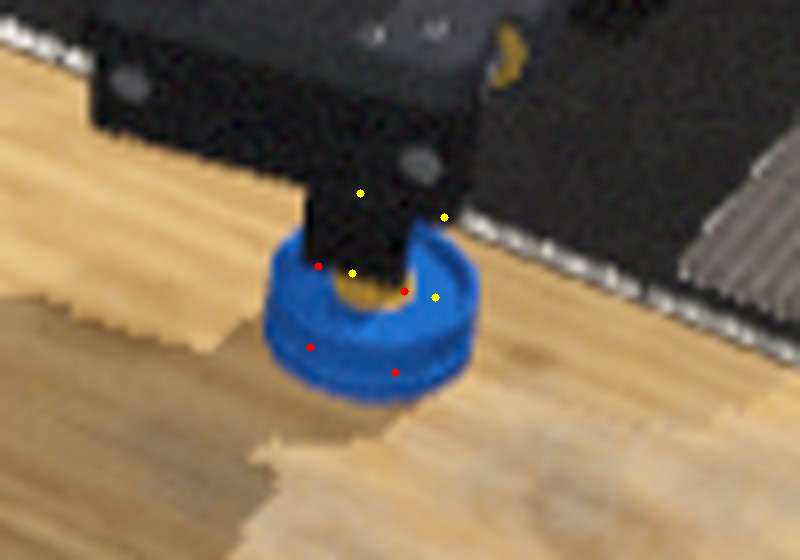

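The visible tips (310,262)–(410,285) sit at the model's TCP level, not 22 mm ahead of it, which is why the fingers closed above the die. In practice the fingertips are at the TCP. I'll open, go lower while checking force, and look again.

{"op": "apply_moves", "data": {"series": [{"offset":[0,0,0.5],"rot":[0,0,0]},{"offset":[0,0,0.5],"rot":[0,0,0]},{"offset":[0,0,0.5],"rot":[0,0,0]},{"offset":[0,0,0.5],"rot":[0,0,0]},{"offset":[0,0,0.5],"rot":[0,0,0]},{"offset":[0,0,0.5],"rot":[0,0,0]},{"offset":[0,0,0],"rot":[0,0,0]},{"offset":[0,0,-0.5],"rot":[0,0,0]},{"offset":[0,0,-1],"rot":[0,0,0]},{"offset":[0,0,-1.2],"rot":[0,0,0]},{"offset":[0,0,-1.2],"rot":[0,0,0]},{"offset":[0,0,-1.2],"rot":[0,0,0]}], "hand": 0.8}}

```text
time: 6.35
position: [0.4842, -0.2321, 0.0128]
tool_rot: [0.643, 0.766, -0.0, -0.0]
ft_force: [-0.0, -0.1, 0.5]
grip_width: 0.0699
grip_force: 0.0
```

Run:
```python
from h import *
o=get_obs(); print(o['position'],o['ft_force'],o['grip_width'])
im=vision.camera('side')
cv2.imwrite('pics/s6.png',cv2.resize(im[260:340,330:430],(700,560),interpolation=cv2.INTER_CUBIC)[:,:,::-1])
```

```text
[ 0.48418593 -0.23211259  0.01281184] [-0.02483664 -0.0588519   0.53518038] 0.0698772033637102
```

View pics/s6.png

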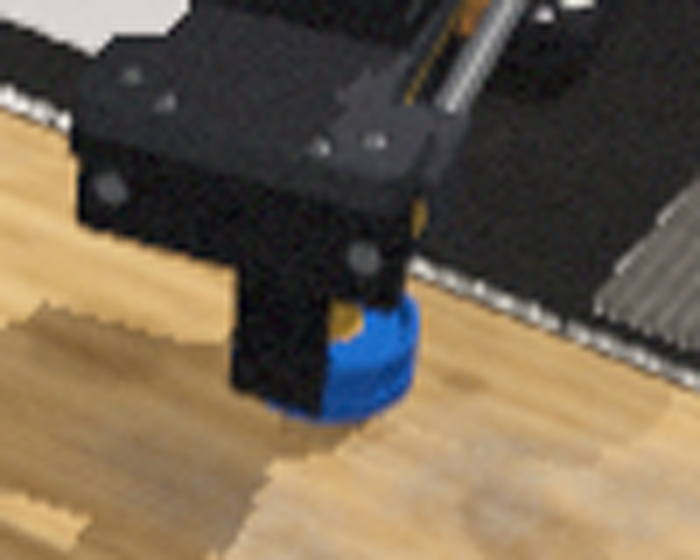

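The finger now stands in front of the die, with its tip about 1 cm above the wood. I'll go down 7 mm more and close.

{"op": "apply_moves", "data": {"series": [{"offset":[0,0,-0.4],"rot":[0,0,0]},{"offset":[0,0,-0.7],"rot":[0,0,0]},{"offset":[0,0,-0.7],"rot":[0,0,0]}]}}

```text
time: 6.7
position: [0.4839, -0.2319, 0.0055]
tool_rot: [0.643, 0.766, -0.0, -0.0]
ft_force: [0.1, -0.5, -1.3]
grip_width: 0.0698
grip_force: 0.0
```

{"op": "apply_moves", "data": {"series": [{"offset":[0,0,0],"rot":[0,0,0]},{"offset":[0,0,0],"rot":[0,0,0]},{"offset":[0,0,0],"rot":[0,0,0]},{"offset":[0,0,0],"rot":[0,0,0]},{"offset":[0,0,0],"rot":[0,0,0]}], "hand": 0.3, "newtons": 20}}

```text
time: 7.2
position: [0.4843, -0.2322, 0.0061]
tool_rot: [0.643, 0.766, 0.0, 0.0]
ft_force: [-0.0, 0.1, 0.2]
grip_width: 0.0432
grip_force: 20.0
```

{"op": "apply_moves", "data": {"series": [{"offset":[0,0,2],"rot":[0,0,0]},{"offset":[0,0,5],"rot":[0,0,0]},{"offset":[2,2,6],"rot":[0,0,0]},{"offset":[5,4,6],"rot":[0,0,0]},{"offset":[8,6.5,6],"rot":[0,0,0]},{"offset":[11,9,6],"rot":[0,0,0]},{"offset":[13.5,11,6],"rot":[0,0,0]},{"offset":[14.4,11.6,6],"rot":[0,0,0]},{"offset":[14.4,11.6,6],"rot":[0,0,0]},{"offset":[14.4,11.6,6],"rot":[0,0,0]},{"offset":[14.4,11.6,6],"rot":[0,0,0]}]}}

```text
time: 8.3
position: [0.6267, -0.117, 0.0657]
tool_rot: [0.643, 0.766, -0.0, -0.001]
ft_force: [-0.1, -0.4, -0.4]
grip_width: 0.0433
grip_force: 20.0
```

Run:
```python
from h import *
o=get_obs(); print(o['time'],o['position'].round(4),o['ft_force'].round(2),o['grip_width'])
for c in('wrist','top'):
    cal,im=cam(c); print(c); dies(cal,im,z0=.06-(.002 if 0 else 0),minA=100)
    if c=='wrist': cv2.imwrite('pics/w7.png',im[:,:,::-1])
```

```text
8.3 [ 0.6267 -0.117   0.0657] [-0.09 -0.38 -0.45] 0.04334719504287477
wrist
die 0.045 [ 0.6248 -0.1136] A 5498.0 6728 [321.1 283.2]
top
```

View pics/w7.png

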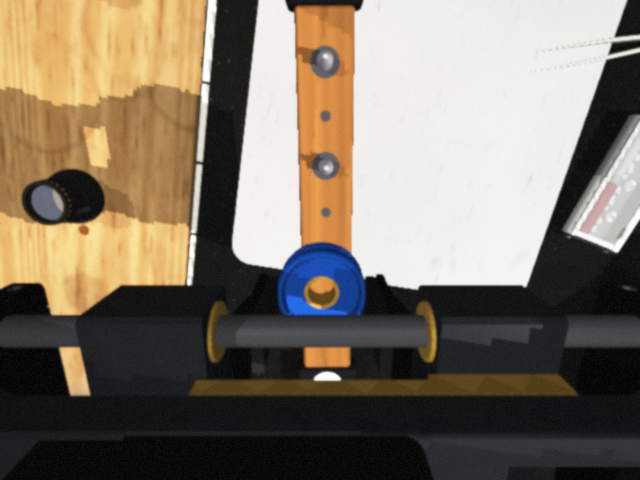

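The die hangs level over the bar with its bore at (321,292), and the posts still free are at (325,62) and (325,165). I'll check alignment after settling.

Run:
```python
from h import *
cal,im=cam('wrist'); o=get_obs(); cal={k:np.array(v) for k,v in vision.calibration('wrist').items()}
print(o['position'].round(4))
print(ray(cal,(321,291.5),.075).round(4), 'post28', proj(cal,[.618,-.0586,.034]), proj(cal,[.6073,-.0016,.034]))
```

```text
[ 0.6273 -0.1171  0.066 ]
[ 0.6259 -0.1164  0.075 ] post28 [[324.9073299  167.46973794]] [[323.90002569  55.36103476]]
```

{"op": "apply_moves", "data": {"series": [{"offset":[0.2,0.1,-0.5],"rot":[0,0,0]},{"offset":[0.2,0.1,-1.5],"rot":[0,0,0]},{"offset":[0.2,0.1,-2.2],"rot":[0,0,0]},{"offset":[0.2,0.1,-2.8],"rot":[0,0,0]},{"offset":[0.2,0.1,-3.4],"rot":[0,0,0]},{"offset":[0.2,0.1,-3.9],"rot":[0,0,0]},{"offset":[0.2,0.1,-4.1],"rot":[0,0,0]},{"offset":[0.2,0.1,-4.1],"rot":[0,0,0]},{"offset":[0.2,0.1,-4.1],"rot":[0,0,0]}]}}

```text
time: 9.35
position: [0.6304, -0.1152, 0.0251]
tool_rot: [0.642, 0.766, 0.0, 0.0]
ft_force: [0.6, 0.4, 0.2]
grip_width: 0.0435
grip_force: 20.0
```

{"op": "apply_moves", "data": {"series": [{"offset":[0,0,0],"rot":[0,0,0]},{"offset":[0,0,0],"rot":[0,0,0]},{"offset":[0,0,0],"rot":[0,0,0]},{"offset":[0,0,0],"rot":[0,0,0]}], "hand": 0.75}}

```text
time: 9.75
position: [0.6303, -0.1152, 0.0252]
tool_rot: [0.643, 0.766, 0.0, 0.0]
ft_force: [0.2, -0.0, -0.4]
grip_width: 0.0633
grip_force: 0.0
```

{"op": "apply_moves", "data": {"series": [{"offset":[0,0,2],"rot":[0,0,0]},{"offset":[0,0,5],"rot":[0,0,0]},{"offset":[-2,3,8],"rot":[0,0,0]},{"offset":[-5,6,10],"rot":[0,0,0]},{"offset":[-8,9,10],"rot":[0,0,0]},{"offset":[-11,11,10],"rot":[0,0,0]},{"offset":[-14,13,9],"rot":[0,0,0]},{"offset":[-16.4,14.5,7],"rot":[0,0,0]},{"offset":[-16.4,14.5,4],"rot":[0,0,0]},{"offset":[-16.4,14.5,4],"rot":[0,0,0]},{"offset":[-16.4,14.5,4],"rot":[0,0,0]},{"offset":[-16.4,14.5,4],"rot":[0,0,0]}], "hand": 0.65}}

```text
time: 10.95
position: [0.468, 0.0293, 0.0659]
tool_rot: [0.643, 0.766, 0.001, 0.001]
ft_force: [-0.3, 0.3, 0.3]
grip_width: 0.0563
grip_force: 0.0
```

Run:
```python
from h import *
cal,im=cam('wrist'); dies(cal,im,minA=100)
cal,im=cam('side'); dies(cal,im,minA=60); print('z.018'); dies(cal,im,z0=.018,minA=60)
print(get_obs()['position'])
```

```text
die 0.034 [0.4668 0.0292] A 2061.0 2243 [320.9 252.6]
die 0.056 [0.4368 0.1484] A 8280.0 8719 [305.4  49.5]
die 0.034 [0.4662 0.0297] A 245.0 284 [250.9 261.5]
die 0.056 [0.4355 0.1494] A 527.0 583 [193.  248.4]
die 0.045 [ 0.6525 -0.1012] A 366.0 378 [359.9 240.7]
die 0.024 [0.4778 0.2781] A 91.0 140 [162.1 219.6]
z.018
die 0.034 [0.4462 0.0129] A 245.0 301 [250.9 261.5]
die 0.056 [0.4164 0.1292] A 527.0 617 [193.  248.4]
die 0.045 [ 0.6272 -0.1143] A 366.0 400 [359.9 240.7]
die 0.024 [0.4575 0.2542] A 91.0 148 [162.1 219.6]
[0.46779053 0.02934718 0.06603229]
```

{"op": "apply_moves", "data": {"series": [{"offset":[-0.1,0,-2.5],"rot":[0,0,0]},{"offset":[-0.1,0,-4.5],"rot":[0,0,0]},{"offset":[-0.1,0,-5.7],"rot":[0,0,0]},{"offset":[-0.1,0,-6],"rot":[0,0,0]},{"offset":[-0.1,0,-6],"rot":[0,0,0]}]}}

```text
time: 11.55
position: [0.4654, 0.0297, 0.005]
tool_rot: [0.643, 0.766, -0.0, -0.0]
ft_force: [-0.1, -1.0, 0.5]
grip_width: 0.0566
grip_force: 0.0
```

{"op": "apply_moves", "data": {"series": [{"offset":[0,0,0],"rot":[0,0,0]},{"offset":[0,0,0],"rot":[0,0,0]},{"offset":[0,0,0],"rot":[0,0,0]},{"offset":[0,0,0],"rot":[0,0,0]},{"offset":[0,0,0],"rot":[0,0,0]}], "hand": 0.2}}

```text
time: 12.05
position: [0.4657, 0.0298, 0.0054]
tool_rot: [0.643, 0.766, 0.0, 0.001]
ft_force: [0.5, 0.4, 3.8]
grip_width: 0.0319
grip_force: 20.0
```

{"op": "apply_moves", "data": {"series": [{"offset":[0,0,2],"rot":[0,0,0]},{"offset":[0,0,5],"rot":[0,0,0]},{"offset":[3,-2,6],"rot":[0,0,0]},{"offset":[6,-4,6],"rot":[0,0,0]},{"offset":[9,-6,6],"rot":[0,0,0]},{"offset":[12,-7.5,6],"rot":[0,0,0]},{"offset":[14.5,-8.5,6],"rot":[0,0,0]},{"offset":[15.2,-8.8,6],"rot":[0,0,0]},{"offset":[15.2,-8.8,5.5],"rot":[0,0,0]},{"offset":[15.2,-8.8,5],"rot":[0,0,0]},{"offset":[15.2,-8.8,4.5],"rot":[0,0,0]},{"offset":[15.2,-8.8,4.2],"rot":[0,0,0]},{"offset":[15.2,-8.8,4.2],"rot":[0,0,0]}]}}

```text
time: 13.35
position: [0.616, -0.0575, 0.0462]
tool_rot: [0.642, 0.766, -0.0, -0.001]
ft_force: [-0.2, 0.3, -0.8]
grip_width: 0.0319
grip_force: 20.0
```

Run:
```python
from h import *
o=get_obs(); print(o['time'],o['position'].round(4),o['ft_force'].round(2),o['grip_width'])
cal,im=cam('side'); dies(cal,im,z0=.042,minA=60)
print(get_obs()['position'].round(4))
```

```text
13.35 [ 0.616  -0.0575  0.0462] [-0.22  0.26 -0.77] 0.03188011790229013
die 0.045 [0.3907 0.1021] A 526.0 472 [193.  248.4]
die 0.045 [ 0.5936 -0.1319] A 366.0 433 [359.9 240.7]
die 0.024 [ 0.6094 -0.0655] A 120.0 158 [334.5 226.3]
die 0.024 [0.4304 0.2224] A 91.0 160 [162.1 219.6]
[ 0.6165 -0.0577  0.0466]h.py:25: RuntimeWarning: The iteration is not making good progress, as measured by the 
 improvement from the last ten iterations.
  s=fsolve(lambda p:hullc(cal,p,D,z0)[0]-uv,x0,epsfcn=1e-6)
```

{"op": "apply_moves", "data": {"series": [{"offset":[0.15,-0.1,-0.5],"rot":[0,0,0]},{"offset":[0.15,-0.1,-1],"rot":[0,0,0]},{"offset":[0.15,-0.1,-1.5],"rot":[0,0,0]},{"offset":[0.15,-0.1,-2],"rot":[0,0,0]},{"offset":[0.15,-0.1,-2.2],"rot":[0,0,0]},{"offset":[0.15,-0.1,-2.2],"rot":[0,0,0]},{"offset":[0.15,-0.1,-2.2],"rot":[0,0,0]}]}}

```text
time: 14.1
position: [0.6187, -0.0591, 0.0249]
tool_rot: [0.643, 0.766, -0.0, -0.0]
ft_force: [-0.1, 0.0, 0.4]
grip_width: 0.0318
grip_force: 20.0
```

{"op": "apply_moves", "data": {"series": [{"offset":[0,0,0],"rot":[0,0,0]},{"offset":[0,0,0],"rot":[0,0,0]},{"offset":[0,0,0],"rot":[0,0,0]},{"offset":[0,0,0],"rot":[0,0,0]}], "hand": 0.6}}

```text
time: 14.5
position: [0.6189, -0.0592, 0.0252]
tool_rot: [0.642, 0.766, 0.0, 0.0]
ft_force: [-0.1, -0.3, -0.1]
grip_width: 0.0505
grip_force: 0.0
```

{"op": "apply_moves", "data": {"series": [{"offset":[0,0,2],"rot":[0,0,0]},{"offset":[0,0,5],"rot":[0,0,0]},{"offset":[-2,3,8],"rot":[0,0,0]},{"offset":[-5,6,9],"rot":[0,0,0]},{"offset":[-8,9,9],"rot":[0,0,0]},{"offset":[-11,12,9],"rot":[0,0,0]},{"offset":[-14,15,9],"rot":[0,0,0]},{"offset":[-16,18,8],"rot":[0,0,0]},{"offset":[-18.2,20.7,6],"rot":[0,0,0]},{"offset":[-18.2,20.7,4],"rot":[0,0,0]},{"offset":[-18.2,20.7,4],"rot":[0,0,0]},{"offset":[-18.2,20.7,4],"rot":[0,0,0]},{"offset":[-18.2,20.7,4],"rot":[0,0,0]}], "hand": 0.92}}

```text
time: 15.8
position: [0.4382, 0.1475, 0.0657]
tool_rot: [0.643, 0.766, 0.001, 0.001]
ft_force: [-0.6, -0.6, -1.0]
grip_width: 0.0801
grip_force: 0.0
```

Run:
```python
from h import *
cal,im=cam('wrist'); dies(cal,im,minA=100)
cal,im=cam('side'); print('z.018'); dies(cal,im,z0=.018,minA=60)
print(get_obs()['position'])
```

```text
die 0.056 [0.4367 0.1489] A 5409.0 5691 [320.8 250.4]
die 0.024 [0.481 0.281] A 1755.0 1959 [435.   50.6]
z.018
die 0.056 [0.4163 0.1292] A 528.0 617 [193.  248.5]
die 0.045 [ 0.6273 -0.1143] A 365.0 400 [359.9 240.7]
die 0.034 [ 0.6161 -0.0591] A 226.0 252 [333.  234.3]
die 0.024 [0.457 0.254] A 88.0 148 [162.  219.7]
[0.43801788 0.14744726 0.06574266]
```

{"op": "apply_moves", "data": {"series": [{"offset":[-0.1,0.15,-2.5],"rot":[0,0,0]},{"offset":[-0.1,0.15,-4.5],"rot":[0,0,0]},{"offset":[-0.1,0.15,-5.7],"rot":[0,0,0]},{"offset":[-0.1,0.15,-6],"rot":[0,0,0]},{"offset":[-0.1,0.15,-6],"rot":[0,0,0]}]}}

```text
time: 16.4
position: [0.4359, 0.1492, 0.0049]
tool_rot: [0.643, 0.766, -0.0, -0.0]
ft_force: [0.1, 0.3, 0.1]
grip_width: 0.08
grip_force: 0.0
```

{"op": "apply_moves", "data": {"series": [{"offset":[0,0,0],"rot":[0,0,0]},{"offset":[0,0,0],"rot":[0,0,0]},{"offset":[0,0,0],"rot":[0,0,0]},{"offset":[0,0,0],"rot":[0,0,0]},{"offset":[0,0,0],"rot":[0,0,0]}], "hand": 0.45}}

```text
time: 16.9
position: [0.4361, 0.1495, 0.0054]
tool_rot: [0.643, 0.766, 0.0, 0.0]
ft_force: [-0.0, -0.0, 4.1]
grip_width: 0.0548
grip_force: 20.0
```

{"op": "apply_moves", "data": {"series": [{"offset":[0,0,2],"rot":[0,0,0]},{"offset":[0,0,5],"rot":[0,0,0]},{"offset":[1,-2,8],"rot":[0,0,0]},{"offset":[3,-5,8],"rot":[0,0,0]},{"offset":[5,-8.5,8],"rot":[0,0,0]},{"offset":[7.5,-12,8],"rot":[0,0,0]},{"offset":[10,-16,8],"rot":[0,0,0]},{"offset":[12.5,-20,8],"rot":[0,0,0]},{"offset":[15,-24,8],"rot":[0,0,0]},{"offset":[17.5,-28,8],"rot":[0,0,0]},{"offset":[19.5,-31,8],"rot":[0,0,0]},{"offset":[20.3,-32.2,7],"rot":[0,0,0]},{"offset":[20.3,-32.2,5.5],"rot":[0,0,0]},{"offset":[20.3,-32.2,4.5],"rot":[0,0,0]},{"offset":[20.3,-32.2,4.2],"rot":[0,0,0]},{"offset":[20.3,-32.2,4.2],"rot":[0,0,0]},{"offset":[20.3,-32.2,4.2],"rot":[0,0,0]}]}}

```text
time: 18.6
position: [0.6384, -0.1713, 0.047]
tool_rot: [0.642, 0.767, -0.0, -0.0]
ft_force: [0.5, 0.4, -0.5]
grip_width: 0.055
grip_force: 20.0
```

Run:
```python
from h import *
for i in range(4): o=get_obs(); cam('side')
print(o['time'],o['position'].round(4),o['ft_force'].round(2),o['grip_width'])
```

```text
18.75 [ 0.6391 -0.1723  0.0477] [ 0.17  0.01 -0.08] 0.05480728765770568
```

{"op": "apply_moves", "data": {"series": [{"offset":[0,0,-0.5],"rot":[0,0,0]},{"offset":[0,0,-1],"rot":[0,0,0]},{"offset":[0,0,-1.5],"rot":[0,0,0]},{"offset":[0,0,-2],"rot":[0,0,0]},{"offset":[0,0,-2.3],"rot":[0,0,0]},{"offset":[0,0,-2.3],"rot":[0,0,0]},{"offset":[0,0,-2.3],"rot":[0,0,0]}]}}

```text
time: 19.5
position: [0.6387, -0.1727, 0.0238]
tool_rot: [0.643, 0.766, 0.0, -0.0]
ft_force: [-0.4, 0.1, -0.6]
grip_width: 0.055
grip_force: 20.0
```

{"op": "apply_moves", "data": {"series": [{"offset":[0,0,0],"rot":[0,0,0]},{"offset":[0,0,0],"rot":[0,0,0]},{"offset":[0,0,0],"rot":[0,0,0]},{"offset":[0,0,0],"rot":[0,0,0]}], "hand": 0.85}}

```text
time: 19.9
position: [0.6388, -0.1726, 0.0241]
tool_rot: [0.642, 0.766, 0.0, 0.0]
ft_force: [1.0, 0.2, -0.2]
grip_width: 0.0724
grip_force: 0.0
```

{"op": "apply_moves", "data": {"series": [{"offset":[0,0,3],"rot":[0,0,0]},{"offset":[0,0,7],"rot":[0,0,0]},{"offset":[-1,3,9],"rot":[0,0,0]},{"offset":[-2.5,7,9],"rot":[0,0,0]},{"offset":[-4,11.5,9],"rot":[0,0,0]},{"offset":[-5.5,16,9],"rot":[0,0,0]},{"offset":[-7,20.5,9],"rot":[0,0,0]},{"offset":[-8.5,25,9],"rot":[0,0,0]},{"offset":[-10,29.5,9],"rot":[0,0,0]},{"offset":[-11.5,34,9],"rot":[0,0,0]},{"offset":[-13,38.5,9],"rot":[0,0,0]},{"offset":[-15,42.5,8],"rot":[0,0,0]},{"offset":[-16,45.2,6],"rot":[0,0,0]},{"offset":[-16,45.2,4.2],"rot":[0,0,0]},{"offset":[-16,45.2,4.2],"rot":[0,0,0]},{"offset":[-16,45.2,4.2],"rot":[0,0,0]},{"offset":[-16,45.2,4.2],"rot":[0,0,0]}], "hand": 0.5}}

```text
time: 21.6
position: [0.4798, 0.279, 0.0668]
tool_rot: [0.643, 0.766, 0.001, 0.0]
ft_force: [1.3, -0.7, 0.8]
grip_width: 0.0434
grip_force: 0.0
```

Run:
```python
from h import *
cal,im=cam('wrist'); dies(cal,im,minA=100)
cal,im=cam('side'); print('z.018'); dies(cal,im,z0=.018,minA=60)
print(get_obs()['position'])
```

```text
die 0.024 [0.4809 0.2806] A 1060.0 1192 [324.7 250.4]
z.018
die 0.056 [ 0.637  -0.1729] A 569.0 592 [388.9 248.2]
die 0.045 [ 0.6272 -0.1143] A 366.0 400 [359.9 240.7]
die 0.034 [ 0.6162 -0.0591] A 225.0 252 [333.  234.2]
die 0.024 [0.4575 0.2542] A 91.0 148 [162.1 219.6]
[0.47988329 0.27893131 0.06692744]
```

{"op": "apply_moves", "data": {"series": [{"offset":[0.1,0.15,-2.5],"rot":[0,0,0]},{"offset":[0.1,0.15,-4.5],"rot":[0,0,0]},{"offset":[0.1,0.15,-5.7],"rot":[0,0,0]},{"offset":[0.1,0.15,-6.1],"rot":[0,0,0]},{"offset":[0.1,0.15,-6.1],"rot":[0,0,0]}]}}

```text
time: 22.2
position: [0.4798, 0.2806, 0.0049]
tool_rot: [0.643, 0.766, -0.0, -0.0]
ft_force: [0.5, 0.1, 0.5]
grip_width: 0.0435
grip_force: 0.0
```

{"op": "apply_moves", "data": {"series": [{"offset":[0,0,0],"rot":[0,0,0]},{"offset":[0,0,0],"rot":[0,0,0]},{"offset":[0,0,0],"rot":[0,0,0]},{"offset":[0,0,0],"rot":[0,0,0]},{"offset":[0,0,0],"rot":[0,0,0]}], "hand": 0.1}}

```text
time: 22.7
position: [0.4802, 0.2811, 0.0056]
tool_rot: [0.642, 0.766, 0.001, 0.0]
ft_force: [-0.0, -0.5, 4.2]
grip_width: 0.0218
grip_force: 20.0
```

Next I'll go to the post at (.6073,-.0016), which is dx 12.7, dy -28.3.

{"op": "apply_moves", "data": {"series": [{"offset":[0,0,2],"rot":[0,0,0]},{"offset":[0,0,5],"rot":[0,0,0]},{"offset":[1,-2,7],"rot":[0,0,0]},{"offset":[2.5,-5.5,7],"rot":[0,0,0]},{"offset":[4,-9.5,7],"rot":[0,0,0]},{"offset":[6,-13.5,7],"rot":[0,0,0]},{"offset":[8,-17.5,7],"rot":[0,0,0]},{"offset":[10,-21.5,7],"rot":[0,0,0]},{"offset":[11.5,-25.5,7],"rot":[0,0,0]},{"offset":[12.7,-28.3,6.5],"rot":[0,0,0]},{"offset":[12.7,-28.3,5.5],"rot":[0,0,0]},{"offset":[12.7,-28.3,4.5],"rot":[0,0,0]},{"offset":[12.7,-28.3,4.2],"rot":[0,0,0]},{"offset":[12.7,-28.3,4.2],"rot":[0,0,0]},{"offset":[12.7,-28.3,4.2],"rot":[0,0,0]}]}}

```text
time: 24.2
position: [0.6062, -0.0008, 0.0469]
tool_rot: [0.642, 0.767, -0.0, -0.0]
ft_force: [-0.2, -0.2, 0.1]
grip_width: 0.0221
grip_force: 20.0
```

Run:
```python
from h import *
for i in range(4): o=get_obs(); cam('side')
print(o['time'],o['position'].round(4),o['ft_force'].round(2),o['grip_width'])
```

```text
24.35 [ 0.6069 -0.0014  0.0474] [-0.42  0.91  0.25] 0.022025799959859094
```

{"op": "apply_moves", "data": {"series": [{"offset":[0,0,-0.5],"rot":[0,0,0]},{"offset":[0,0,-1],"rot":[0,0,0]},{"offset":[0,0,-1.5],"rot":[0,0,0]},{"offset":[0,0,-2],"rot":[0,0,0]},{"offset":[0,0,-2.3],"rot":[0,0,0]},{"offset":[0,0,-2.3],"rot":[0,0,0]},{"offset":[0,0,-2.3],"rot":[0,0,0]}]}}

```text
time: 25.1
position: [0.6068, -0.0022, 0.0238]
tool_rot: [0.643, 0.766, 0.0, -0.0]
ft_force: [0.8, -0.8, -0.2]
grip_width: 0.0223
grip_force: 20.0
```

{"op": "apply_moves", "data": {"series": [{"offset":[0,0,0],"rot":[0,0,0]},{"offset":[0,0,0],"rot":[0,0,0]},{"offset":[0,0,0],"rot":[0,0,0]},{"offset":[0,0,0],"rot":[0,0,0]}], "hand": 0.5}}

```text
time: 25.5
position: [0.6067, -0.0021, 0.024]
tool_rot: [0.643, 0.766, 0.0, 0.0]
ft_force: [1.1, 0.4, 0.4]
grip_width: 0.0415
grip_force: 0.0
```

{"op": "apply_moves", "data": {"series": [{"offset":[0,0,2],"rot":[0,0,0]},{"offset":[0,0,6],"rot":[0,0,0]},{"offset":[0,0,10],"rot":[0,0,0]},{"offset":[0,-4,14],"rot":[0,0,0]},{"offset":[0,-8,17],"rot":[0,0,0]},{"offset":[0,-11,18],"rot":[0,0,0]},{"offset":[0,-12,18],"rot":[0,0,0]},{"offset":[0,-12,18],"rot":[0,0,0]},{"offset":[0,-12,18],"rot":[0,0,0]},{"offset":[0,-12,18],"rot":[0,0,0]}]}}

```text
time: 26.5
position: [0.6058, -0.1202, 0.2025]
tool_rot: [0.642, 0.767, -0.0, -0.002]
ft_force: [-0.6, 1.5, -0.3]
grip_width: 0.0437
grip_force: 0.0
```

Run:
```python
from h import *
cal,a=cam('wrist'); dies(cal,a,z0=.018,minA=100)
cal,im=cam('side'); dies(cal,im,z0=.018,minA=60); b=cv2.resize(im[200:290,270:430],None,fx=4,fy=4,interpolation=cv2.INTER_CUBIC)
cv2.imwrite('pics/end.png',cv2.resize(np.hstack([cv2.resize(a,(480,360)),b]),(800,256))[:,:,::-1])
```

```text
die 0.056 [ 0.6374 -0.1739] A 2470.0 2385 [343.4 269.8]
die 0.045 [ 0.6294 -0.1151] A 1593.0 1698 [346.9 215. ]
die 0.034 [ 0.6177 -0.0596] A 993.0 1057 [346.5 157.5]
die 0.024 [ 0.6057 -0.0027] A 590.0 646 [345.5  92.3]
die 0.056 [ 0.637 -0.173] A 570.0 592 [388.9 248.2]
die 0.045 [ 0.6272 -0.1143] A 366.0 400 [359.9 240.7]
die 0.034 [ 0.6161 -0.0591] A 226.0 252 [333.  234.3]
die 0.024 [ 0.6016 -0.0042] A 103.0 149 [306.1 228.8]
```

View pics/end.png

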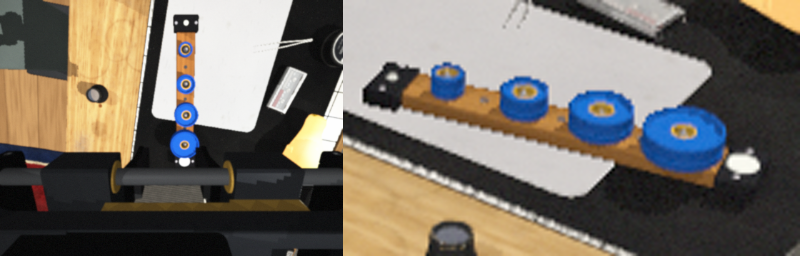

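All four dies sit flat on the bar, in order of size from the small inlay (left) to the large one (right), and the gripper is clear. I'm handing in.

```bash
python3 -c "
from rig import hand_in
print(hand_in())"
```

```text
the job is handed in; nothing more can be done
None
```

The job is handed in: the last pictures show all four dies flat on their posts, 24 to 56 mm from the small-inlay end, with the gripper clear; the arm never came near the loupe or bottle, and no verdict came back.

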